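Load a coin tin into the spring-fed magazine

TASK

Load the coin tin that fits the magazine (the middle-sized of the three) into it: set it gently in the mouth, do not drop it in, then push it down against the spring until it has clicked under both catches and stays down, level, by itself. Leave the other two tins where they stand.

Things in the scene. Friction and masses are not known exactly. Their poses are not given: they have to be found in the camera images.
- tin_center (a point): Centre (half-way up, 10 mm above its underside) of the tin to load: a flat round steel tin with coins showing in its lid, 60 mm in diameter, 20 mm high, about 160 g, standing flat on the table. z is its axis.
- magazine: Fixed spring-fed magazine. Origin: centre of its underside, on the bore axis; z up. Grey base 150 (x) x 110 (y) x 12 mm. Four slick rails, 114 mm high, flared above 98 mm, guide a 60 mm tin with 3 mm play. Open gaps at +y and -y, 42 mm wide, clear to the base: fingers closing along y fit there beside a tin. At +x and -x sprung steel catches, flat undersides at z = 70 mm; housings to z 96, x 70 mm.
- mouth (a point): Point on the magazine's axis, 93 mm above its underside: centre of a 60 mm tin set in the mouth, resting on the black sprung follower plate. Push it straight down (up to about 12 N): follower and catches give way. With the tin's top 64 mm above the underside (stop at 60) they have snapped over it; let go, it rises to centre height 60 mm. 46 mm between catches: push mid-tin, fingers shut.
- small_tin_center (a point): Centre (half-way up) of a like tin only 40 mm in diameter, 20 mm high: a bystander, too small for the magazine.
- wide_tin_center (a point): Centre (half-way up) of a like tin 76 mm in diameter, 20 mm high: a bystander, too wide for the magazine.
Not all that is in view belongs to the job. Several things look just like the magazine: the one meant starts farthest to the robot's right.

How it is judged (in metres and radians):
At the end, for the whole second after the job is handed in: The 60 mm tin sits in the magazine under both catches, let go: its centre within 10 mm of the magazine's axis and 45 to 64 mm above the magazine's underside, level within 10 degrees. The small and the wide tin are within 30 mm of where they stood (horizontal distance between tin_center and magazine below 0.01 m and z of tin_center in the frame of magazine between 0.045 and 0.064 m and angle between tin_center's own z axis and vertical below 0.17 rad and distance of each of small_tin_center, wide_tin_center from where it was at the start of the episode below 0.03 m); the robot touches nothing.
It fails at once if the tin is dropped or thrown into the magazine (faster than 0.5 m/s above its mouth) (horizontal distance between tin_center and magazine below 0.04 m and z of tin_center in the frame of magazine between 0.096 and 0.13 m and linear speed of tin above 0.5 m/s).
It fails at once if one of the other tins is pushed or carried more than 50 mm away (distance of any of small_tin_center, wide_tin_center from where it was at the start of the episode above 0.05 m).
It also fails if it takes over 48 s, if anything falls off the work surface, if the arm or the gripper's body presses on something with over 40 N, if the wrist force passes 120 N, or if a joint passes its speed limit or range.

ROBOT

A 7-joint arm with a two-finger parallel gripper is mounted at the origin on the work surface. World frame = base frame: x ahead of the robot, y to its left, z up, the work surface at z = 0. Lengths are in mm, angles in rad, forces in N, time in s.
With the tool pointing down it reaches from about 425 to 875 mm from the base axis. Payload 8.4 kg.
Tool frame: the origin (TCP) lies between the finger pads; the fingertips stand 22 mm ahead of it and the grasp point (between the pads) lies 3 mm ahead of it (robot.tip_reach is the distance from the TCP to the fingertips, in mm); z points along the fingers, y is the line along which they close (so a half turn about z gives the same grasp; the last joint's range is limited). The gripper opens to 87 mm and grips with 3 to 60 N. Pads are 19 mm wide; open, the fingers measure 117 mm over their backs; the gripper's body (75 mm by 190 mm) begins 51 mm behind the grasp point.
Start: joints at [1.101, 0.333, 0.04, 1.465, -0.013, 1.343, -0.059], TCP at [235.511, -605.805, 244.546] pointing down, gripper open.
Joint ranges: [-2.58, 2.58], [-0.38, 2.09], [-1.3, 1.39], [0.25, 2.4], [-1.5, 4.64], [0.08, 2.09], [-2.65, 2.65]. Speed limits (rad/s): [2.22, 2.22, 2.79, 2.79, 3.14, 3.14, 3.14].

INTERFACE

Orientations are given as [roll, pitch, yaw] about the fixed x, y, z axes, in that order (R = Rz(yaw) Ry(pitch) Rx(roll)).
In Python, from cell import robot gives the robot as it stands.
- The arm moves only by the tool servo_tool, never from a script. Its argument "deltas" is one flat list of numbers, 6 for each row, row after row: the shift along the world's x, y, z as a fraction of full scale, then the turn, a rotation vector about the world's x, y, z as a fraction of full scale. In form: [tx, ty, tz, wx, wy, wz, tx, ty, tz, wx, wy, wz, ...]. A call has 1 to 12 rows; each row is the pose to reach, as a shift and turn from the pose commanded when the call began; what a row does not reach only later rows make up. Full scale, the value 1, is 250 mm for a shift and 0.5 rad for a turn. A row lasts 1/12 s, in which the tool goes at most 41.7 mm and 7.16 degrees, less where a joint would pass 70% of its speed; a pose out of reach is approached as far as the arm can. A call with a number of a shift or a turn outside -1 to 1 is refused whole. A call with a gripper value outside its range is refused whole. "fingers" is the opening, from 0 (shut) to 1 (fully open), set as the call begins (left out, the last holds). The fingers move at their own pace and stop on an object; "grip_force" is the grip in N (left out, the last holds). Time passes only in rows, so rows that repeat a pose let the fingers close. It gives the time, the measured TCP pose, the force, the opening and the grip force at its end, in the units of the state.
- robot.sense(): the state, without advancing time (a new reading comes with each control period).
- robot.capture(name): name is "scene" or "top" or "wrist"; returns a dict with "img" (400x640x3 uint8, red, green, blue), "depth" (400x640 float32, mm along the optical axis (not along the pixel's ray), 0 where there is no reading), "fovy" (degrees; the focal length in pixels is half the picture's height over the tangent of half this angle, whatever the lens; pixels are square), "cx", "cy" (the principal point, pixels), "view" (4x4, takes a point from world to camera coordinates); the wrist camera has in their place "tool_from_camera" (4x4, takes a point from camera to tool coordinates, whose origin is the TCP and whose axes are the flange's). Camera axes: x right, y down, z forward; pixel columns grow to the right and rows downward; lengths in mm; the calibration is good to about 2 mm. The wrist camera is an equidistant fisheye: a pixel r from the principal point sees the ray r / f radians off the axis. A picture is of the moment at which its call begins: read the wrist's pose just before it.
- robot.job_done(): hands the job in; it is judged then, once.
Trained networks look in the newest picture that a camera, given by its name, has taken for a name from the list of things; names that differ only in an ending like _2 or _b are one class to them, and where a whole thing is asked for, a point or a joint stands for the part that bears it (a point fixed in the world has none). Each returns a list of dicts, best first, with "confidence" (0 to 1); they miss things now and then, are a little off and sometimes report something else, mostly with a low value. They report only what shows in the picture. A call takes as long as a camera call. They do not tell look-alikes from the thing itself.
- robot.spot_in(camera, thing): "rect" ([left, top, width, height] in pixels, round what is visible of it).
- robot.cut_out(camera, thing): "mask" (400x640 bool, what is visible of it) and "rect" ([left, top, width, height] in pixels, round what is visible of it).
- robot.landmark_of(camera, thing): "pixel" ([column, row] in pixels: a listed point, or the origin of a listed thing).
The state is a dict: "t": time; "joint_pos": joint angles; "joint_velocities": joint speeds; "tau": joint torques, N m; "ee_pos": TCP position; "orientation": TCP orientation; "wrist_force": force on the tool from outside, world axes, zero at the start; "ft_torque": the same for the moment, N m; "width": finger opening in mm; "finger_force": force on a finger pad.
Only numpy, scipy, OpenCV 4.12 (cv2) and the standard library are available. Lean on these libraries where they do the work, as an engineer would, in place of code of your own. Each camera call takes 0.05 s, during which the arm holds its last target. There are 200 camera calls.

## Working session

There is one attempt and no reset: what is moved stays moved. The work goes in short steps, Python scripts to look and compute and a tool call to move; the robot and the scene stay as the last step left them, time stands still between calls to the robot, and variables do not carry over. Pictures are saved under pics/ and viewed, at most 10 in all, crops included, and the job is handed in when it is done.

Besides the shell and the picture viewer there is one more tool, called after ">>>" as a command line: name --argument value ..., lists and objects as JSON in quotes. servo_tool: Moves the arm, as the interface text tells. Shift numbers are shares of 250 mm and turn numbers shares of 0.5 rad, none past 1 either way. Its arguments: {"type":"object","properties":{"deltas":{"type":"array"},"fingers":{"type":"number"},"grip_force":{"type":"number"}},"required":["deltas"]}

```bash
mkdir -p pics; ls; cat > h.py <<'E'
import numpy as np, cv2
from cell import robot
def focal(c): return 200/np.tan(np.radians(c["fovy"]/2))
def world(c,px):
    # pixels Nx2 -> world via depth
    px=np.atleast_2d(px); f=focal(c)
    d=c["depth"][px[:,1].astype(int),px[:,0].astype(int)]
    p=np.c_[(px[:,0]-c["cx"])/f*d,(px[:,1]-c["cy"])/f*d,d,np.ones(len(d))]
    return (np.linalg.inv(c["view"])@p.T).T[:,:3]
E
python3 - <<'E'
from h import *
for n in ["top","scene"]:
    c=robot.capture(n); cv2.imwrite(f"pics/{n}0.png",c["img"][:,:,::-1])
    np.savez(f"{n}0.npz",**c)
    for t in ["tin_center","magazine","mouth","small_tin_center","wide_tin_center"]:
        for r in robot.landmark_of(n,t)[:4]:
            print(n,t,round(r["confidence"],2),np.round(r["pixel"]),world(c,r["pixel"]).round(0))
        for r in robot.cut_out(n,t)[:4]:
            ys,xs=np.nonzero(r["mask"]); w=world(c,np.c_[xs,ys]); 
            print("   mask",round(r["confidence"],2),r["rect"],np.percentile(w,2,axis=0).round(),np.percentile(w,98,axis=0).round())
print(robot.sense())
E
```

```text
pics
top tin_center 0.74 [364. 202.] [[453. -84.  17.]]
   mask 0.57 [355.3, 195.2, 18.3, 17.4] [ 421. -113.    0.] [477. -57.  27.]
top magazine 0.73 [279. 173.] [[542. 207.  80.]]
top magazine 0.62 [252. 256.] [[268. 289.  84.]]
top magazine 0.57 [196. 150.] [[618. 485.  78.]]
   mask 0.77 [232.1, 232.5, 39.9, 47.1] [199. 246.   6.] [340. 359. 111.]
   mask 0.68 [177.5, 123.8, 38.9, 50.2] [562. 440.   5.] [704. 545. 109.]
   mask 0.66 [257.6, 148.4, 38.2, 47.4] [475. 170.   3.] [618. 277. 112.]
top mouth 0.94 [190. 144.] [[636. 504.  86.]]
top mouth 0.57 [273. 173.] [[543. 225.  86.]]
   mask 0.69 [257.6, 150.9, 35.3, 49.5] [475. 170.   5.] [619. 276. 112.]
   mask 0.64 [233.7, 230.5, 36.4, 46.5] [200. 246.   6.] [343. 359. 111.]
top small_tin_center 0.65 [430. 192.] [[ 488. -317.   20.]]
   mask 0.67 [425.4, 188.6, 11.7, 9.5] [ 468. -326.   12.] [ 503. -290.   28.]
top wide_tin_center 0.83 [387. 166.] [[ 579. -168.   21.]]
   mask 0.67 [378.6, 153.0, 22.4, 27.1] [ 546. -207.   11.] [ 615. -138.   26.]
scene tin_center 0.64 [275. 244.] [[452. -78.  16.]]
   mask 0.71 [263.5, 233.0,
[... 1135 characters left out ...]
 'joint_pos': array([ 1.10079809,  0.33317047,  0.03990588,  1.46540648, -0.01341557,
        1.34329106, -0.05850676]), 'joint_velocities': array([ 0.00171462,  0.00106483, -0.00071746, -0.00097339, -0.00055319,
       -0.00042255, -0.00051328]), 'tau': array([ 1.78778123e-05, -6.56128693e+01,  1.33228563e+00, -4.04064953e+01,
       -6.00130297e-02,  3.51106329e-02,  4.97264489e-05]), 'ee_pos': array([ 235.51374948, -605.80368786,  244.56188959]), 'orientation': array([-3.14158180e+00, -2.14750765e-05,  3.70751721e-01]), 'wrist_force': array([-0.04736708, -0.21624773,  0.4840188 ]), 'ft_torque': array([-0.05042673,  0.00632544, -0.04103145]), 'finger_force': 0.0, 'width': 87.2123269654227}
```

```bash
python3 - <<'E'
import cv2
a=cv2.imread("pics/top0.png");cv2.imwrite("pics/a.png",cv2.resize(a[90:320,140:460],(800,575),interpolation=2))
E
```

```text
(no output)
```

View pics/a.png

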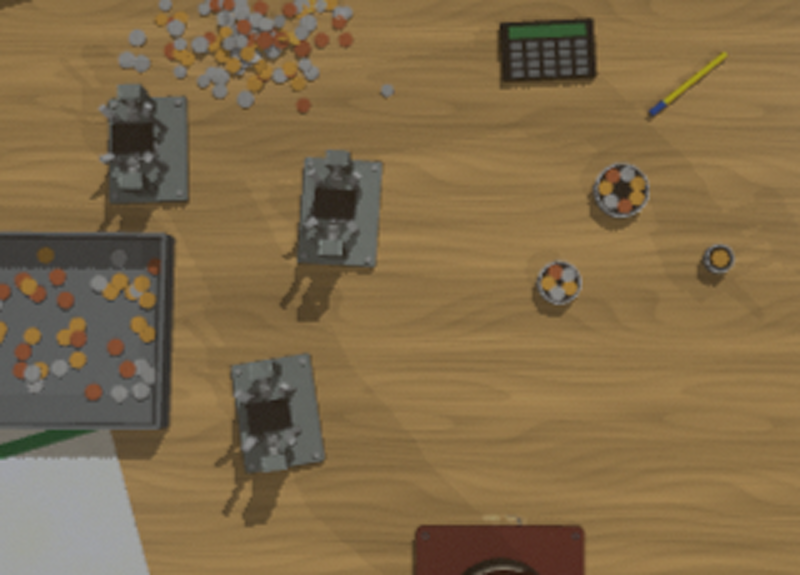

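View pics/scene0.png

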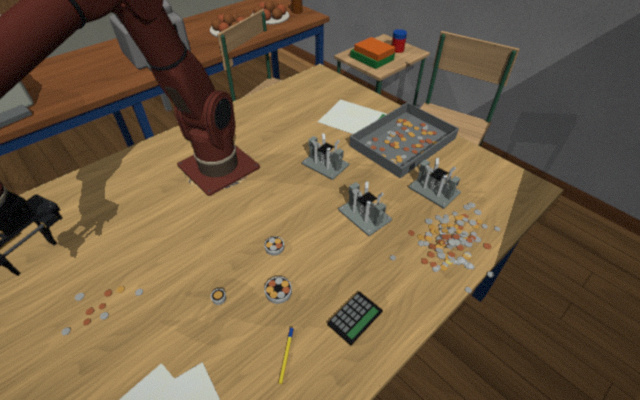

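```bash
cat >> h.py <<'E'
def allw(c):
    v,u=np.mgrid[0:400,0:640]; return world(c,np.c_[u.ravel(),v.ravel()])
E
python3 - <<'E'
from h import *
for n in ["top","scene"]:
    c=dict(np.load(n+"0.npz")); P=allw(c)
    for nm,x,y,R in [("tin",449,-85,45),("small",487,-308,35),("wide",581,-172,55)]:
        k=(np.hypot(P[:,0]-x,P[:,1]-y)<R)&(P[:,2]>13)&(P[:,2]<30); q=P[k]
        o,r=cv2.minEnclosingCircle(q[:,:2].astype(np.float32)); print(n,nm,np.round(o),round(r),np.median(q[:,2]).round(),q[:,:2].mean(0).round())
    near=np.hypot(P[:,0]-547,P[:,1]-223)<110
    for lo,hi in [(6,20),(70,90),(105,120)]:
        q=P[near&(P[:,2]>lo)&(P[:,2]<hi)]; print(n,lo,len(q),cv2.minAreaRect(q[:,:2].astype(np.float32)),np.median(q,axis=0).round())
E
```

```text
top tin [450. -85.] 31 21.0 [450. -84.]
top small [ 485. -309.] 20 20.0 [ 485. -308.]
top wide [ 581. -173.] 39 20.0 [ 581. -172.]
top 6 827 ((551.9851684570312, 230.09983825683594), (190.4304962158203, 210.02232360839844), 25.667585372924805) [538. 208.  12.]
top 70 276 ((542.755126953125, 223.96974182128906), (55.78841018676758, 129.94960021972656), 85.13679504394531) [549. 223.  82.]
top 105 48 ((548.0326538085938, 222.95179748535156), (68.3370132446289, 76.28018188476562), 87.71866607666016) [573. 201. 110.]
scene tin [451. -82.] 31 20.0 [452. -84.]
scene small [ 486. -307.] 21 20.0 [ 487. -307.]
scene wide [ 582. -172.] 40 20.0 [ 583. -172.]
scene 6 694 ((549.5631713867188, 215.54443359375), (124.28096008300781, 150.71307373046875), 87.43574523925781) [564. 200.  12.]
scene 70 320 ((549.528076171875, 224.03369140625), (59.158817291259766, 138.72515869140625), 85.1837387084961) [548. 223.  82.]
scene 105 45 ((547.5466918945312, 223.7513885498047), (68.8464126586914, 80.61026763916016), 88.08110046386719) [521. 248. 111.]
```

>>> servo_tool --deltas '[0.43, 1, -0.1, 0, 0, -0.86, 0.43, 1, -0.1, 0, 0, -0.86, 0.43, 1, -0.1, 0, 0, -0.86, 0.43, 1, -0.1, 0, 0, -0.86, 0.43, 1, -0.1, 0, 0, -0.86, 0.43, 1, -0.1, 0, 0, -0.86, 0.43, 1, -0.1, 0, 0, -0.86, 0.43, 1, -0.1, 0, 0, -0.86]' --fingers 1

```text
t: 1.77
ee_pos: [345.8, -350.4, 219.5]
orientation: [-3.14, -0.001, -0.052]
wrist_force: [-1.0, -0.8, 0.9]
width: 86.9
finger_force: 0.0
```

>>> servo_tool --deltas '[0.43, 1, -0.25, 0, 0, 0, 0.43, 1, -0.25, 0, 0, 0, 0.43, 1, -0.25, 0, 0, 0, 0.43, 1, -0.25, 0, 0, 0, 0.43, 1, -0.25, 0, 0, 0, 0.43, 1, -0.25, 0, 0, 0, 0.43, 1, -0.25, 0, 0, 0, 0.43, 1, -0.25, 0, 0, 0, 0.43, 1, -0.25, 0, 0, 0]'

```text
t: 2.52
ee_pos: [450.9, -104.7, 156.9]
orientation: [-3.141, 0.0, -0.056]
wrist_force: [-0.5, -1.2, -0.4]
width: 87.3
finger_force: 0.0
```

```bash
cat >> h.py <<'E'
def wristproj(c,s,z):
    """fn: pixels Nx2 -> world points on plane z"""
    from scipy.spatial.transform import Rotation as R
    f=focal(c); T=np.eye(4); T[:3,:3]=R.from_euler("xyz",s["orientation"]).as_matrix(); T[:3,3]=s["ee_pos"]
    M=T@c["tool_from_camera"]
    def g(px):
        d=np.atleast_2d(px)-[c["cx"],c["cy"]]; r=np.hypot(*d.T)+1e-9; th=r/f
        ray=np.c_[d/r[:,None]*np.sin(th)[:,None],np.cos(th)]@M[:3,:3].T
        return M[:3,3]+ray*((z-M[2,3])/ray[:,2])[:,None]
    def depth():
        v,u=np.mgrid[0:400,0:640]; d=np.c_[u.ravel(),v.ravel()]-[c["cx"],c["cy"]]; r=np.hypot(*d.T)+1e-9; th=r/f
        ray=np.c_[d/r[:,None]*np.tan(th)[:,None],np.ones(len(r))]*c["depth"].ravel()[:,None]
        k=(c["depth"].ravel()>0)&(th<1.3); w=np.full(ray.shape,np.nan); w[k]=ray[k]@M[:3,:3].T+M[:3,3]; return w
    return g,depth
E
python3 - <<'E'
from h import *
s=robot.sense(); c=robot.capture("wrist"); cv2.imwrite("pics/w1.png",c["img"][:,:,::-1])
g,dp=wristproj(c,s,20); P=dp()
print(s["ee_pos"],c["tool_from_camera"].round(2).tolist())
for r in robot.cut_out("wrist","tin_center")[:3]:
    q=P[r["mask"].ravel()]; q=q[(q[:,2]>15)&(q[:,2]<26)]
    if len(q)>9: print(r["confidence"],r["rect"],cv2.minEnclosingCircle(q[:,:2].astype(np.float32)),np.median(q,axis=0))
    cs,_=cv2.findContours(r["mask"].astype(np.uint8),0,1); k=max(cs,key=len)[:,0]
    print(cv2.fitEllipse(g(k)[:,:2].astype(np.float32)))
E
```

```text
[ 450.87135334 -104.690251    156.86022413] [[-0.0, -0.95, -0.31, 83.21], [1.0, -0.0, -0.0, -0.17], [-0.0, -0.31, 0.95, -139.35], [0.0, 0.0, 0.0, 1.0]]
0.74 [268.9, 161.0, 62.3, 65.3] ((448.7360534667969, -81.82785034179688), 30.846220016479492) [450.30005511 -82.11042207  19.68979161]
((450.3920593261719, -82.21971893310547), (59.05785369873047, 62.973548889160156), 75.44782257080078)
```

View pics/w1.png

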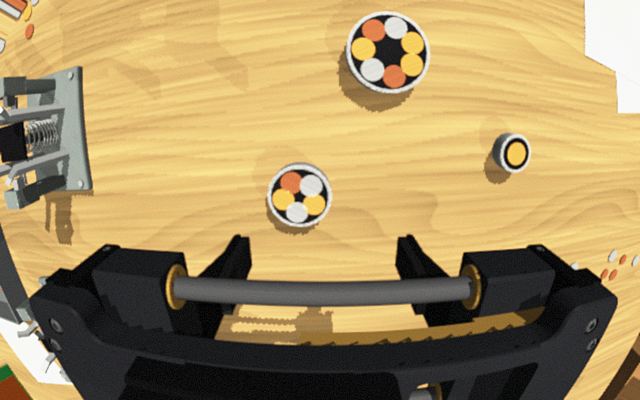

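>>> servo_tool --deltas '[0, 0.09, -0.1, 0, 0, 0, 0, 0.09, -0.2, 0, 0, 0, 0, 0.09, -0.3, 0, 0, 0, 0, 0.09, -0.4, 0, 0, 0, 0, 0.09, -0.48, 0, 0, 0, 0, 0.09, -0.53, 0, 0, 0, 0, 0.09, -0.53, 0, 0, 0, 0, 0.09, -0.53, 0, 0, 0]'

```text
t: 3.28
ee_pos: [450.2, -85.1, 24.4]
orientation: [3.141, 0.001, -0.062]
wrist_force: [-0.5, 0.1, -0.8]
width: 87.2
finger_force: 0.0
```

>>> servo_tool --deltas '[0, 0, 0, 0, 0, 0, 0, 0, 0, 0, 0, 0, 0, 0, 0, 0, 0, 0, 0, 0, 0, 0, 0, 0, 0, 0, 0, 0, 0, 0, 0, 0, 0, 0, 0, 0]' --fingers 0 --grip_force 20

```text
t: 3.78
ee_pos: [450.6, -83.3, 24.8]
orientation: [3.142, -0.0, -0.059]
wrist_force: [-0.5, -0.2, 1.9]
width: 59.5
finger_force: 20.0
```

>>> servo_tool --deltas '[0, 0, 0.1, 0, 0, 0, 0, 0, 0.25, 0, 0, 0, 0, 0, 0.4, 0, 0, 0, 0.1, 0.15, 0.55, 0, 0, 0, 0.2, 0.3, 0.7, 0, 0, 0, 0.3, 0.45, 0.76, 0, 0, 0, 0.38, 0.6, 0.76, 0, 0, 0, 0.38, 0.75, 0.76, 0, 0, 0, 0.38, 0.88, 0.76, 0, 0, 0, 0.38, 0.94, 0.76, 0, 0, 0, 0.38, 0.94, 0.76, 0, 0, 0, 0.38, 0.94, 0.76, 0, 0, 0]'

```text
t: 4.78
ee_pos: [544.8, 154.5, 214.2]
orientation: [-3.141, 0.001, -0.054]
wrist_force: [0.3, 0.1, -1.7]
width: 59.8
finger_force: 20.0
```

```bash
python3 - <<'E'
from h import *
s=robot.sense(); c=robot.capture("wrist"); cv2.imwrite("pics/w2.png",c["img"][:,:,::-1])
g,dp=wristproj(c,s,20); P=dp(); np.save("P2.npy",P)
print(s["ee_pos"],s["orientation"],s["width"])
for t in ["magazine","mouth"]:
  for r in robot.landmark_of("wrist",t)[:3]: print(t,r, g([r["pixel"]]) )
near=np.hypot(P[:,0]-547,P[:,1]-223)<100
for lo,hi in [(8,16),(76,88),(92,100),(106,120)]:
    q=P[near&(P[:,2]>lo)&(P[:,2]<hi)]; print(lo,len(q),cv2.minAreaRect(q[:,:2].astype(np.float32)),np.median(q,axis=0).round() )
E
```

```text
[544.81721823 154.5269562  214.20454862] [-3.14074449e+00  8.93323693e-04 -5.43305806e-02] 59.8292533811797
magazine {'pixel': [239.0, 349.0], 'confidence': 0.74} [[286.9322842  298.16642707  20.        ]]
magazine {'pixel': [79.4, 135.8], 'confidence': 0.61} [[628.88398262 481.09055032  20.        ]]
magazine {'pixel': [265.0, 172.9], 'confidence': 0.57} [[554.92359323 219.34202347  20.        ]]
mouth {'pixel': [247.2, 197.4], 'confidence': 0.95} [[527.52460083 243.49514172  20.        ]]
mouth {'pixel': [31.8, 140.9], 'confidence': 0.71} [[639.76055261 600.17503176  20.        ]]
8 5022 ((547.26806640625, 226.5174560546875), (110.62169647216797, 148.8206329345703), 86.8675537109375) [575. 200.  11.]
76 3135 ((553.9161987304688, 224.98272705078125), (58.725921630859375, 126.62320709228516), 87.41781616210938) [548. 226.  82.]
92 1161 ((550.4266967773438, 226.16232299804688), (135.59640502929688, 54.68754959106445), 1.8796955347061157) [603. 226.  95.]
106 432 ((547.1824340820312, 226.14120483398438), (71.41426849365234, 80.24315643310547), 86.7244873046875) [579. 251. 111.]
```

View pics/w2.png

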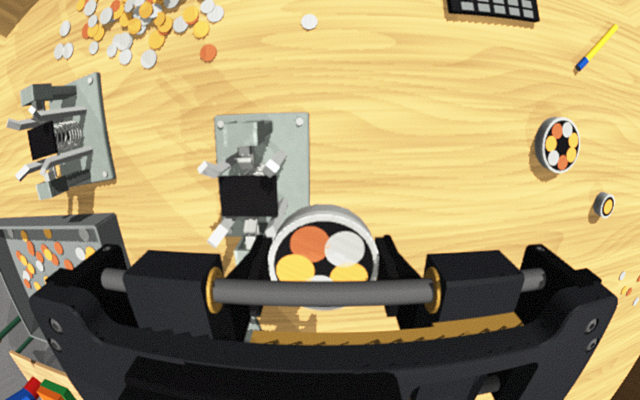

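>>> servo_tool --deltas '[0.008, 0.1, 0, 0, 0, 0, 0.008, 0.2, 0, 0, 0, 0, 0.008, 0.27, -0.04, 0, 0, 0, 0.008, 0.29, -0.1, 0, 0, 0, 0.008, 0.29, -0.16, 0, 0, 0, 0.008, 0.29, -0.16, 0, 0, 0, 0.008, 0.29, -0.16, 0, 0, 0, 0.008, 0.29, -0.16, 0, 0, 0, 0.008, 0.29, -0.16, 0, 0, 0]'

```text
t: 5.68
ee_pos: [548.3, 223.5, 175.7]
orientation: [-3.141, -0.002, -0.061]
wrist_force: [0.0, 0.7, -1.3]
width: 59.3
finger_force: 20.0
```

```bash
python3 - <<'E'
from h import *
s=robot.sense(); c=robot.capture("wrist"); cv2.imwrite("pics/w3.png",c["img"][:,:,::-1])
g,dp=wristproj(c,s,20); P=dp(); e=s["ee_pos"]
print(e,s["orientation"],s["width"],s["joint_velocities"].round(3))
q=P[(np.hypot(P[:,0]-e[0],P[:,1]-e[1])<45)&(abs(P[:,2]-(e[2]-5))<6)]
print("tin top",len(q),cv2.minEnclosingCircle(q[:,:2].astype(np.float32)),np.median(q,axis=0),q.min(0),q.max(0))
for r in robot.cut_out("wrist","tin_center")[:2]: print(r["confidence"],r["rect"])
near=np.hypot(P[:,0]-547,P[:,1]-223)<100
for lo,hi in [(8,16),(92,100),(106,120)]:
    q=P[near&(P[:,2]>lo)&(P[:,2]<hi)]; print(lo,len(q),cv2.minAreaRect(q[:,:2].astype(np.float32)),q.min(0),q.max(0))
for n in ["top","scene"]:
    c=robot.capture(n);cv2.imwrite(f"pics/{n}3.png",c["img"][:,:,::-1])
E
```

```text
[548.29639406 223.47439002 175.70506447] [-3.14127020e+00 -1.55845085e-03 -6.07752928e-02] 59.30858161487698 [-0.003  0.001 -0.005 -0.001  0.    -0.003 -0.001]
tin top 7075 ((555.1495971679688, 223.24545288085938), 38.861595153808594) [556.06124651 223.07881286 170.57521899] [516.34297291 184.3879507  164.74157473] [577.25927311 261.73660462 176.6899872 ]
0.73 [269.5, 204.3, 112.3, 105.1]
8 6131 ((554.2430419921875, 225.63990783691406), (110.57785034179688, 135.11599731445312), 86.599609375) [489.94247479 168.14586141   8.01977182] [624.8318677  283.9326693   15.83770731]
92 1295 ((593.1957397460938, 224.2325439453125), (51.91403579711914, 47.221588134765625), 86.3585205078125) [568.02926378 199.82284928  92.00266679] [617.56094405 251.61557457  99.97731167]
106 451 ((580.599609375, 224.3101806640625), (70.833251953125, 13.826563835144043), 86.6251449584961) [572.05196278 188.92997165 106.01025984] [589.17120744 259.63694585 114.87611104]
```

View pics/w3.png

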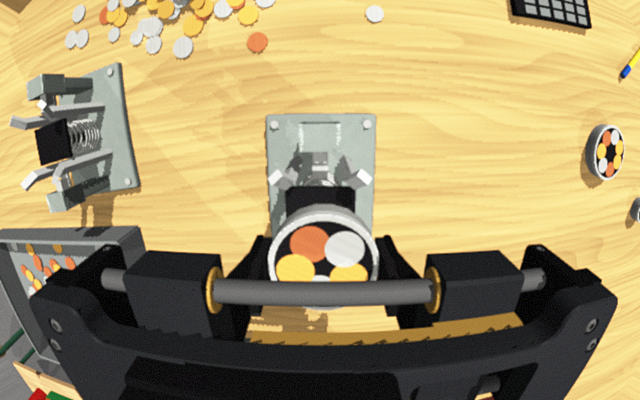

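>>> servo_tool --deltas '[0, 0.008, -0.04, 0, 0, 0, 0, 0.008, -0.08, 0, 0, 0, 0, 0.008, -0.11, 0, 0, 0, 0, 0.008, -0.135, 0, 0, 0, 0, 0.008, -0.155, 0, 0, 0, 0, 0.008, -0.17, 0, 0, 0, 0, 0.008, -0.185, 0, 0, 0, 0, 0.008, -0.2, 0, 0, 0, 0, 0.008, -0.2, 0, 0, 0, 0, 0.008, -0.2, 0, 0, 0]'

```text
t: 6.72
ee_pos: [547.5, 226.2, 124.5]
orientation: [-3.142, 0.0, -0.059]
wrist_force: [0.6, 0.0, -1.7]
width: 59.2
finger_force: 20.0
```

>>> servo_tool --deltas '[0, 0, -0.015, 0, 0, 0, 0, 0, -0.03, 0, 0, 0, 0, 0, -0.045, 0, 0, 0, 0, 0, -0.06, 0, 0, 0, 0, 0, -0.06, 0, 0, 0, 0, 0, -0.06, 0, 0, 0, 0, 0, -0.06, 0, 0, 0]'

```text
t: 7.3
ee_pos: [547.5, 226.3, 109.6]
orientation: [-3.141, 0.0, -0.059]
wrist_force: [0.7, -0.3, -1.7]
width: 59.5
finger_force: 20.0
```

>>> servo_tool --deltas '[0, 0, -0.006, 0, 0, 0, 0, 0, -0.012, 0, 0, 0, 0, 0, -0.012, 0, 0, 0, 0, 0, -0.012, 0, 0, 0]'

```text
t: 7.63
ee_pos: [547.8, 226.4, 106.9]
orientation: [-3.141, -0.001, -0.059]
wrist_force: [1.0, -0.7, 2.0]
width: 59.6
finger_force: 20.0
```

>>> servo_tool --deltas '[0, 0, 0, 0, 0, 0, 0, 0, 0, 0, 0, 0, 0, 0, 0, 0, 0, 0, 0, 0, 0, 0, 0, 0, 0, 0, 0.04, 0, 0, 0, 0, 0, 0.12, 0, 0, 0, 0, 0, 0.22, 0, 0, 0, 0, 0, 0.32, 0, 0, 0, 0, 0, 0.32, 0, 0, 0, 0, 0, 0.32, 0, 0, 0, 0, 0, 0.32, 0, 0, 0]' --fingers 1

```text
t: 8.55
ee_pos: [547.4, 226.0, 186.5]
orientation: [3.141, -0.0, -0.059]
wrist_force: [0.2, -0.6, -0.4]
width: 87.1
finger_force: 0.0
```

```bash
python3 - <<'E'
from h import *
s=robot.sense(); c=robot.capture("wrist"); cv2.imwrite("pics/w4.png",c["img"][:,:,::-1])
g,dp=wristproj(c,s,20); P=dp(); e=s["ee_pos"]; print(e)
q=P[(np.hypot(P[:,0]-547.5,P[:,1]-226)<31)&(P[:,2]>60)&(P[:,2]<125)]
k=abs(q[:,2]-103)<12; A=np.c_[q[k,:2]-[547.5,226],np.ones(k.sum())]
print(np.histogram(q[:,2],13,(60,125)),np.linalg.lstsq(A,q[k,2],rcond=None)[0],q[k].min(0),q[k].max(0))
E
```

```text
[547.35570311 226.04305085 186.53587169]
(array([   0,    0,    0,   43,  123,   78,   55,   88, 4414,    2,    0,
          0,    0]), array([ 60.,  65.,  70.,  75.,  80.,  85.,  90.,  95., 100., 105., 110.,
       115., 120., 125.])) [-2.33466700e-02  1.91794996e-03  1.02547282e+02] [516.67967635 196.73259642  91.08915157] [576.9079819  256.50936584 105.42645096]
```

View pics/w4.png

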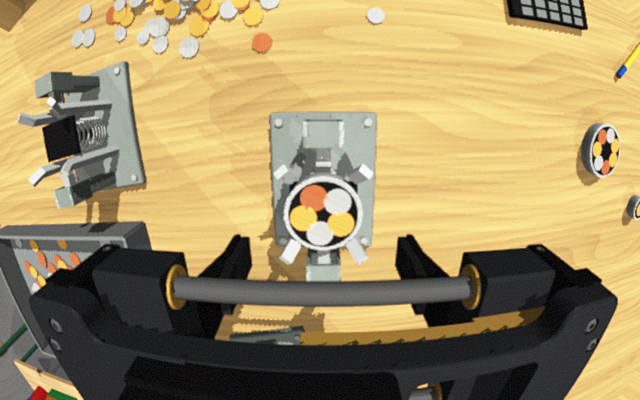

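>>> servo_tool --deltas '[0, 0, 0, 0, 0, 0, 0, 0, 0, 0, 0, 0, 0, 0, 0, 0, 0, 0, 0, 0, -0.06, 0, 0, 0, 0, 0, -0.12, 0, 0, 0, 0, 0, -0.18, 0, 0, 0, 0, 0, -0.22, 0, 0, 0, 0, 0, -0.22, 0, 0, 0, 0, 0, -0.22, 0, 0, 0]' --fingers 0

```text
t: 9.35
ee_pos: [547.3, 226.2, 131.3]
orientation: [3.141, 0.001, -0.059]
wrist_force: [0.2, 0.7, -0.4]
width: 35.1
finger_force: 0.0
```

>>> servo_tool --deltas '[0, 0, -0.02, 0, 0, 0, 0, 0, -0.04, 0, 0, 0, 0, 0, -0.06, 0, 0, 0, 0, 0, -0.08, 0, 0, 0, 0, 0, -0.1, 0, 0, 0, 0, 0, -0.12, 0, 0, 0, 0, 0, -0.13, 0, 0, 0, 0, 0, -0.13, 0, 0, 0, 0, 0, -0.13, 0, 0, 0]'

```text
t: 10.1
ee_pos: [548.0, 226.3, 99.4]
orientation: [-3.141, -0.001, -0.059]
wrist_force: [1.5, 0.9, 2.9]
width: 0.1
finger_force: 1.6
```

>>> servo_tool --deltas '[0, 0, -0.015, 0, 0, 0, 0, 0, -0.03, 0, 0, 0, 0, 0, -0.045, 0, 0, 0, 0, 0, -0.055, 0, 0, 0, 0, 0, -0.066, 0, 0, 0, 0, 0, -0.066, 0, 0, 0, 0, 0, -0.066, 0, 0, 0]'

```text
t: 10.68
ee_pos: [548.2, 226.4, 86.1]
orientation: [3.141, -0.002, -0.059]
wrist_force: [-10.4, -6.1, 34.3]
width: 0.7
finger_force: 16.8
```

>>> servo_tool --deltas '[0, 0, 0.03, 0, 0, 0, 0, 0, 0.1, 0, 0, 0, 0, 0, 0.2, 0, 0, 0, 0, 0, 0.3, 0, 0, 0, 0, 0, 0.4, 0, 0, 0, 0, 0, 0.4, 0, 0, 0, 0, 0, 0.4, 0, 0, 0, 0, 0, 0.4, 0, 0, 0]'

```text
t: 11.35
ee_pos: [547.0, 225.9, 181.8]
orientation: [3.141, 0.001, -0.059]
wrist_force: [-0.1, -0.9, -0.5]
width: 0.2
finger_force: 0.0
```

```bash
python3 - <<'E'
from h import *
s=robot.sense(); c=robot.capture("wrist"); cv2.imwrite("pics/w5.png",cv2.resize(c["img"][80:300,200:440,::-1],(600,550),interpolation=2))
g,dp=wristproj(c,s,20); P=dp(); e=s["ee_pos"]; print(e)
q=P[(np.hypot(P[:,0]-547.5,P[:,1]-226)<27)&(P[:,2]>40)&(P[:,2]<125)]
h=np.histogram(q[:,2],17,(40,125)); print(h[0]); m=np.median(q[:,2])
k=abs(q[:,2]-m)<10; A=np.c_[q[k,:2]-[547.5,226],np.ones(k.sum())]
print(m,np.linalg.lstsq(A,q[k,2],rcond=None)[0],q[k].min(0),q[k].max(0))
E
```

```text
[547.01399555 225.88242018 181.78375187]
[   0    0    0    0    0 1563 1363   36    0    0    0    0    0    0
    0    0    0]
69.96043520158075 [-6.98249931e-03  1.02783354e-03  7.01006179e+01] [520.59650421 199.35060792  67.48341373] [574.08222354 252.91246239  78.75776482]
```

View pics/w5.png

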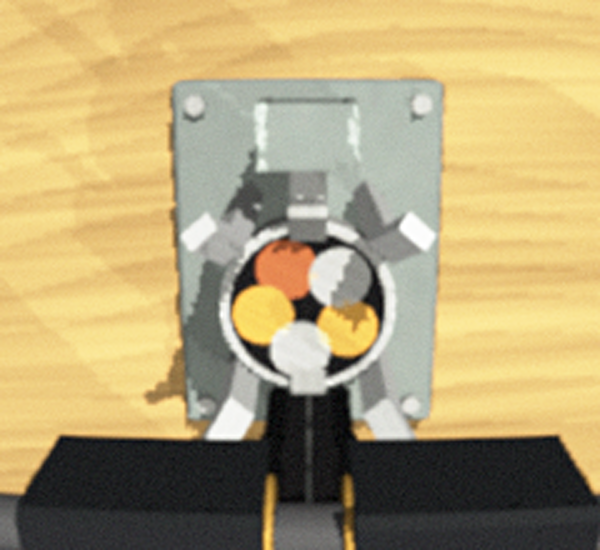

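The picture shows the tin level with its top at 70 mm. Both catches lie over its rim, at (308, 225) and (308, 380), and the fingers are clear of it.

```bash
python3 -c "
from cell import robot
print(robot.job_done())"
```

```text
the job is handed in; nothing more can be done
None
```

The 60 mm tin is in the rightmost magazine, level under both catches with its centre about 60 mm above the magazine's underside; the arm stayed clear of the other two tins, and the job was handed in at about 11.5 s with no verdict shown.

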